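Load the sprung pan and hold the gauge arm out at its set mark

ROBOT

A 6-joint arm with a two-finger parallel gripper is mounted at the origin on a cart in front of the work surface, level with it; the furniture and walls round the work are solid. World frame = base frame: x ahead of the robot, y to its left, z up, the work surface at z = 0. Lengths are in mm, angles in rad, forces in N, time in s.
With the tool pointing down it reaches from about 275 to 1000 mm from the base axis. Payload 8.4 kg.
Tool frame: the origin (TCP) lies between the finger pads; the fingertips stand 22 mm ahead of it and the grasp point (between the pads) lies 3 mm ahead of it; z points along the fingers, y is the line along which they close (so a half turn about z gives the same grasp; the last joint's range is limited). The gripper opens to 85 mm and grips with 20 to 120 N. Pads are 22 mm wide; open, the fingers measure 114 mm over their backs; the gripper's body (76 mm by 85 mm) begins 54 mm behind the grasp point. The pads swing forward as they close: fully open they stand 13 mm farther back than shut.
Start: joints at [-0.002, 0.353, 1.633, -0, 1.155, -0.002], TCP at [625.002, -0, 253.281] pointing down, gripper open.
Joint ranges: [-2.63, 2.63], [-0.92, 2.1], [0.06, 2.66], [-1.3, 4.44], [0, 2.69], [-3.02, 3.02]. Speed limits (rad/s): [2.22, 2.22, 2.79, 3.14, 3.14, 3.14].

INTERFACE

Orientations are given as [roll, pitch, yaw] about the fixed x, y, z axes, in that order (R = Rz(yaw) Ry(pitch) Rx(roll)).
In Python, from rig import r, grab_frame gives the robot as it stands.
- The arm moves only by the shell command python3 -m inch 'ROWS' [FORCE]. ROWS is JSON, a list of rows, each a list of 7 numbers: the turn, a rotation vector about the tool's x, y, z as a fraction of full scale, then the shift along the tool's x, y, z as a fraction of full scale, then the closure, from 0 (fully open) to 1 (shut). In form: [[rx, ry, rz, dx, dy, dz, fingers], ...]. A call has 1 to 8 rows; each row shifts and turns the commanded pose from where the row before left it, along the tool's axes as they then stand; what a row does not reach is not made up. Full scale, the value 1, is 2.5 cm for a shift and pi rad for a turn. A row lasts 1/12 s, in which the tool goes at most 41.7 mm and 7.16 degrees, less where a joint would pass 70% of its speed; a pose out of reach is approached as far as the arm can. A call with a number of a shift or a turn outside -1 to 1 is refused whole. A call with a gripper value outside its range is refused whole. The fingers move at their own pace and stop on an object; FORCE is the grip in N (left out, the last holds). Time passes only in rows, so rows that do not move let the fingers close. It gives the time, the measured TCP pose, the force, the opening and the grip force at its end, in the units of the state.
- r.sense(): the state, without advancing time (a new reading comes with each control period).
- grab_frame(name): name is "scene" or "side" or "wrist"; returns a dict with "pixels" (480x640x3 uint8, red, green, blue), "z_map" (480x640 float32, mm along the optical axis (not along the pixel's ray), 0 where there is no reading), "vertical_fov" (degrees; the focal length in pixels is half the picture's height over the tangent of half this angle, whatever the lens; pixels are square), "cx", "cy" (the principal point, pixels), "dist" ([k1, k2, p1, p2, k3] as OpenCV has them; the pictures are not rectified), "cam_to_world" (4x4, takes a point from camera to world coordinates). Camera axes: x right, y down, z forward; pixel columns grow to the right and rows downward; lengths in mm; the calibration is good to about 2 mm. A picture is of the moment at which its call begins.
- r.sign_off(): hands the job in; it is judged then, once.
The state is a dict: "clock": time; "qpos": joint angles; "qvel": joint speeds; "joint_efforts": joint torques, N m; "eef_pos": TCP position; "tcp_rot": TCP orientation; "contact_force": force on the tool from outside, world axes, zero at the start; "wrist_torque": the same for the moment, N m; "opening": opening from 0.0 (shut) to 1.0 (fully open); "grasp_force": force on a finger pad.
Only numpy, scipy, OpenCV 4.12 (cv2) and the standard library are available. Lean on these libraries where they do the work, as an engineer would, in place of code of your own. Each camera call takes 0.05 s, during which the arm holds its last target. There are 200 camera calls.

TASK

Check the small sprung balance: gently set the big check weight, upright, in the middle of the pan and let go of it. Then squeeze the lock button in the side of the gauge arm's grip, pull the arm straight out until its pointer lines up with the index clip on the scale, and hold it there against its return spring: finish while still squeezing and holding the grip. Leave the small weight and the other things on the bench where they are.

Things in the scene. Friction and masses are not known exactly. Their poses are not given: they have to be found in the camera images.
- station: the balance stand, fixed to the bench: grey base plate 310 x 110 x 12 mm, round pan at one end (x = -105 mm), at the other a pedestal with a level square tube (x = +40 to +150 mm, top at 126 mm) holding the gauge arm. Origin: centre of the plate's underside; x from pan to tube, z up. The arm slides out along -x, over the pan. Turned by up to 0.3 rad, pan toward the robot.
- pan_center (a point): centre of the pan's top face. The pan is a plain steel disc of 80 mm diameter with a thin ring of 53 mm engraved round its middle, 36 mm above the bench when empty; it sinks with its load.
- pan (a joint): how far the sprung pan has sunk (m): 0 empty, about 0.010 with the big weight alone, 0.004 with the small one alone, bottom stop at 0.018. Spring 500 N/m, well damped.
- big_weight: the larger steel check weight, loose, 500 g, 62 mm tall: cylindrical body of 48 mm diameter up to 36 mm, a thin neck, then a knob of 22 mm diameter from 43 to 62 mm above its foot. Origin: centre of its underside, z up its axis.
- small_weight: the smaller check weight of the same shape, 200 g, 46 mm tall, body 32 mm and knob 16 mm in diameter; not needed, stays where it is. Origin: centre of its underside.
- grip (a point): where to grip the gauge arm, from above, fingers closing along the stand's y: mid of its upright grip block (30 mm along the arm, 34 mm wide, 88 to 140 mm above the bench; this point at 120 mm). The black lock button, 18 x 18 mm, sticks out 8 mm on the block's -y side at this height (42 mm over both); the other side is plain. Stand's axes; moves with the arm.
- lock (a joint): how far the lock button is squeezed in (m): 0 out, 0.007 fully in; its spring takes about 5 N to start and 10.5 N at the end. The arm is blocked at home until it is in by more than about 0.0035.
- gauge_arm (a joint): how far the gauge arm is pulled out along the stand's -x (m): 0 home, 0.085 at its end stop. A return spring pulls it home with 3 N at home and about 5 N at the mark, so it runs back if let go and comes to rest against the lock's catch about 0.013 out; it can be squeezed and pulled again from there.
- pointer (a point): end of the thin dark pointer that reaches sideways from below the grip block toward the stand's +y, over the scale rail (20 mm wide, 72 mm above the bench, ticks every 5 mm); it moves with the arm.
- mark (a point): tip of the index clip, a small dark saddle 12 mm long on the outer (+y) edge of the scale rail, its 3 mm wide tooth pointing to the arm: the pointer must come level with it. Fixed, 50 to 75 mm along the rail from the pointer's home. Lined up means equal x in the stand's frame.
- feeler (a point): underside of the round feeler foot (14 mm diameter) on the rod in front of the grip block, 62.5 mm ahead of the grip's middle and 98 mm above the bench; at the mark it stands over the loaded weight, about 9 mm clear of its knob.
- tape_roll: yellow tape roll lying flat, 62 mm wide and 17 mm high, loose bystander
- solder_spool: small white spool, 52 mm wide and 34 mm high, loose bystander
- cell_a: pink round cell lying down, 18 x 65 mm, loose bystander
- cell_b: pink round cell lying down, 18 x 65 mm, loose bystander
- fuse_holder: black fuse holder with an orange top, 20 x 45 x 26 mm, loose bystander

How it is judged (in metres and radians):
On the way, in this order (a step that is already met when the one before it is completed fails the run):
1. the big weight stands released on the middle of the pan, with the gauge arm still at home (horizontal distance between big_weight and pan_center below 0.008 m and angle between big_weight's own z axis and vertical below 0.1 rad and value of joint pan above 0.006 m and contact force between each of the arm, the fingers and big_weight below 0.1 N and contact force between big_weight and pan above 3 N and linear speed of big_weight below 0.03 m/s and value of joint gauge_arm below 0.02 m), for 0.2 s.
2. the lock button is squeezed in by the fingers and the arm has left home (value of joint lock above 0.0035 m and contact force between the fingers and lock above 3 N and value of joint gauge_arm above 0.02 m), for 0.1 s.
At the end, for the whole second after the job is handed in: The pointer stands still within 3 mm of the index clip's tip along the scale, the fingers still grip the block with the lock button squeezed in by more than 3.5 mm, and the big weight alone stands upright and free within 8 mm of the pan's centre, carried by the sunk pan (x of pointer in the frame of mark between -0.003 and 0.003 m and velocity of joint gauge_arm between -0.01 and 0.01 m/s and value of joint lock above 0.0035 m and contact force between the fingers and lock above 3 N and contact force between the fingers and gauge_arm above 6 N and horizontal distance between big_weight and pan_center below 0.008 m and angle between big_weight's own z axis and vertical below 0.1 rad and contact force between big_weight and pan above 3 N and value of joint pan between 0.0065 and 0.0115 m and contact force between big_weight and gauge_arm below 0.1 N and contact force between big_weight and the arm below 0.1 N and contact force between big_weight and the fingers below 0.1 N); the arm keeps its last pose, push and grip.
It fails at once if the pan is slammed or pushed down to its bottom stop (value of joint pan above 0.0168 m).
It fails at once if the small weight is disturbed (distance of small_weight from where it was at the start of the episode above 0.02 m).
It fails at once if a bystander is moved (distance of any of tape_roll, solder_spool, cell_a, cell_b, fuse_holder from where it was at the start of the episode above 0.02 m).
It also fails if it takes over 48 s, if anything falls off the work surface, if the arm or the gripper's body presses on something with over 40 N, if the wrist force passes 120 N, or if a joint passes its speed limit or range.

## Working session

There is one attempt and no reset: what is moved stays moved. The work goes in short steps, Python scripts to look and compute and a shell command to move; the robot and the scene stay as the last step left them, time stands still between calls to the robot, and variables do not carry over. Pictures are saved under pics/ and viewed, at most 10 in all, crops included, and the job is handed in when it is done.

```bash
mkdir -p pics; ls; cat > h.py <<'E'
import numpy as np, cv2, pickle
from rig import r, grab_frame
def shot(name, fn):
    f=grab_frame(name); pickle.dump(f,open(f'pics/{fn}.pkl','wb'))
    cv2.imwrite(f'pics/{fn}.png', f['pixels'][:,:,::-1]); return f
def load(fn): return pickle.load(open(f'pics/{fn}.pkl','rb'))
def cam(f):
    F=240/np.tan(np.radians(f['vertical_fov'])/2)
    return np.array([[F,0,f['cx']],[0,F,f['cy']],[0,0,1.]]), np.array(f['dist'],float)
def ray(f,u,v):
    K,d=cam(f); p=cv2.undistortPoints(np.array([[[u,v]]],float),K,d)[0,0]; return np.array([p[0],p[1],1.])
def onplane(f,u,v,z):
    T=np.array(f['cam_to_world']); d=T[:3,:3]@ray(f,u,v); o=T[:3,3]; return o+d*(z-o[2])/d[2]
def depthpt(f,u,v):
    T=np.array(f['cam_to_world']); d=f['z_map'][int(round(v)),int(round(u))]; return T[:3,:3]@(ray(f,u,v)*d)+T[:3,3]
def proj(f,P):
    K,d=cam(f); T=np.linalg.inv(np.array(f['cam_to_world']))
    return cv2.projectPoints(np.atleast_2d(np.array(P,float)),cv2.Rodrigues(T[:3,:3])[0],T[:3,3],K,d)[0][:,0]
def cloud(f):
    K,d=cam(f); v,u=np.mgrid[:480,:640]; p=cv2.undistortPoints(np.stack([u.ravel(),v.ravel()],1).astype(float)[:,None],K,d)[:,0]
    z=f['z_map'].ravel(); T=np.array(f['cam_to_world']); X=np.c_[p*z[:,None],z]@T[:3,:3].T+T[:3,3]; X[z==0]=np.nan
    return X.reshape(480,640,3)
E
python3 - <<'E'
from h import *
for n in ("scene","side"):
    f=shot(n,n+"0"); print(n,np.round(f['cam_to_world'],2).tolist(),f['vertical_fov'],f['dist'])
print(r.sense())
E
```

```text
pics
scene [[-0.17, -0.47, 0.87, -480.63], [-0.99, 0.08, -0.15, 194.35], [0.0, -0.88, -0.48, 638.03], [0.0, 0.0, 0.0, 1.0]] 52.60735824678069 [-0.1250583  0.         0.         0.         0.       ]
side [[-0.8, -0.38, 0.47, -35.49], [-0.6, 0.47, -0.64, 777.5], [0.02, -0.8, -0.6, 847.26], [0.0, 0.0, 0.0, 1.0]] 44.281453657871275 [0.06769934 0.         0.         0.         0.        ]
{'clock': 0.1, 'qpos': array([-2.42993405e-03,  3.53585705e-01,  1.63403671e+00,  1.97371579e-06,
        1.15521577e+00, -2.39190964e-03]), 'qvel': array([-8.53325995e-04, -4.50004122e-04,  2.03691329e-04,  3.33484622e-04,
        6.93161250e-05,  2.86081949e-04]), 'joint_efforts': array([ 4.27485766e-04, -6.06356549e+01, -3.42817569e+01, -7.40920814e-05,
        3.91241178e-03, -4.99377973e-05]), 'eef_pos': array([ 6.24607864e+02, -1.71753787e-02,  2.52642349e+02]), 'tcp_rot': array([-3.14034712e+00, -4.78392914e-06,  1.57075750e+00]), 'contact_force': array([ 0.71187052, -0.26925204, -0.27485992]), 'wrist_torque': array([-0.02760713, -0.01157502,  0.00821286]), 'grasp_force': 0.0, 'opening': 0.9973341837948052}
```

View pics/scene0.png

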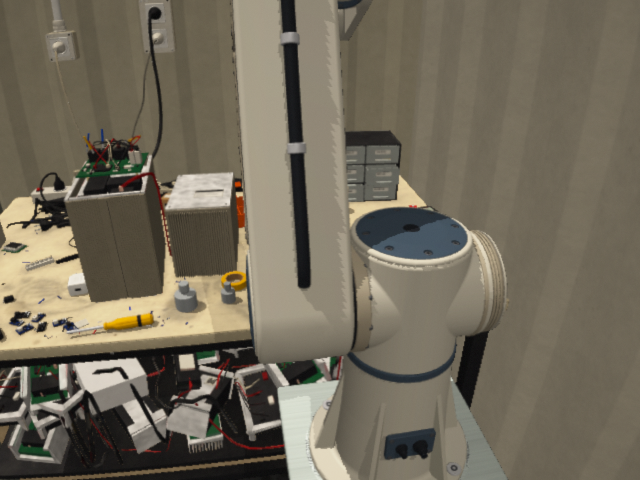

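View pics/side0.png

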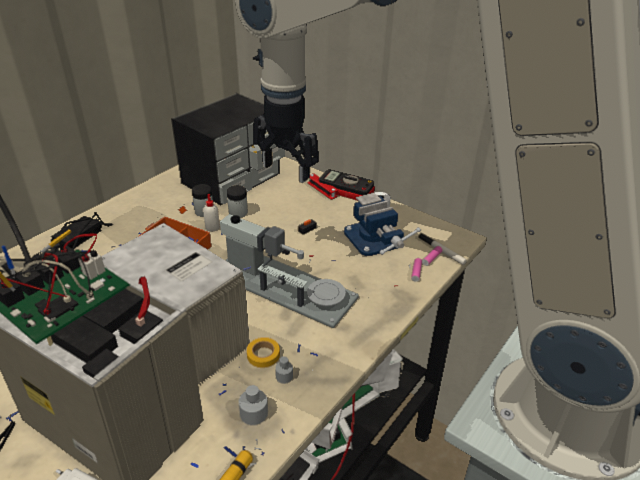

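The side view shows the station with its pan at (328,291), the grip block at about (271,240) and the rail at about (283,275). The big weight is at (254,400), the small one at (284,370), the tape at (263,350) and the cells at about (425,262). The tall box stands to the left of the weights.

```bash
python3 - <<'E'
from h import *
f=load('side0'); X=cloud(f)
im=cv2.resize(f['pixels'][200:430,200:400,::-1],None,fx=3,fy=2.6,interpolation=cv2.INTER_CUBIC)
im=cv2.resize(f['pixels'][210:340,210:370,::-1],None,fx=5,fy=4.5,interpolation=cv2.INTER_CUBIC); cv2.imwrite('pics/c1.png',cv2.resize(f['pixels'][210:330,210:370,::-1],None,fx=5,fy=5,interpolation=cv2.INTER_CUBIC))
def P(*a): return np.round(depthpt(f,*a)).tolist()
for n,a in dict(bigtop=(254,388),small=(285,361),pan=(328,291),tape=(250,345),cellL=(417,270),cellR=(432,256),fuse=(307,226),grip=(271,235),box=(160,240)).items(): print(n,P(*a))
print('big',onplane(f,254,388,62),'pan',onplane(f,328,291,36))
# high points in work region
m=(X[...,0]>350)&(X[...,0]<900)&(X[...,1]>-350)&(X[...,1]<350)
# grip block top
g=m&(abs(X[...,2]-140)<4); print('top140',np.nanmean(X[g],0))
# pan pts
mm=np.zeros_like(m); mm[275:310,300:355]=1
g=mm&(abs(X[...,2]-36)<3); p=X[g][:,:2]; print('pan c',p.min(0),p.max(0),len(p), cv2.minEnclosingCircle(p.astype(np.float32)))
mm=np.zeros_like(m); mm[250:330,230:365]=1
g=mm&(abs(X[...,2]-12)<3); p=X[g][:,:2].astype(np.float32); print('plate',cv2.minAreaRect(p),cv2.boxPoints(cv2.minAreaRect(p)))
mm=np.zeros_like(m); mm[375:425,235:275]=1
g=mm&(abs(X[...,2]-36)<2.5); print('big body',cv2.minEnclosingCircle(X[g][:,:2].astype(np.float32)))
g=mm&(abs(X[...,2]-62)<2.5); print('big knob',cv2.minEnclosingCircle(X[g][:,:2].astype(np.float32)),X[g].mean(0))
# obstacles near
for y0 in range(50,400,50):
  for x0 in range(350,900,50):
    q=(X[...,0]>=x0)&(X[...,0]<x0+50)&(X[...,1]>=y0)&(X[...,1]<y0+50)
    print('%4d'%(np.nanmax(X[q][:,2]) if q.sum()>3 else -1),end=' ')
  print(y0)
E
```

```text
bigtop [422.0, 327.0, 61.0]
small [426.0, 242.0, 49.0]
pan [484.0, 36.0, 37.0]
tape [520.0, 233.0, 20.0]
cellL [383.0, -156.0, 20.0]
cellR [382.0, -222.0, 19.0]
fuse [673.0, -135.0, 20.0]
grip [606.0, 69.0, 142.0]
box [714.0, 252.0, 186.0]
big [421.92944765 327.17674474  62.        ] pan [484.59704459  35.71100355  36.        ]
top140 [581.83825098 171.51554645 140.14662993]
pan c [447.04409766   0.58109878] [527.38375389  92.36706973] 617 ((490.9754943847656, 48.340877532958984), 49.146934509277344)
plate ((572.7575073242188, -18.193069458007812), (260.1339416503906, 250.46847534179688), 6.015774250030518) [[ 430.28198   92.7202 ]
 [ 456.53162 -156.36896]
 [ 715.23303 -129.10634]
 [ 688.9834   119.98282]]
big body ((421.31829833984375, 332.91351318359375), 25.013782501220703)
big knob ((421.9913635253906, 334.6601257324219), 12.879814147949219) [420.49599826 333.26694427  62.56627283]
   6  619  616  607  598  590  580  142    7  132   48 50
   6    6    6   83   82   75   15   -1   -1  135  116 100
   5    7   21   21    6    3   -1   -1   -1  132  114 150
   6   49   23  188  188  189  188  188  187   -1   -1 200
   5   31   21  189  189  189  188  189  187   -1   -1 250
  40   67   37  188  189  189  189  189  188   -1   -1 300
  20   40  258  258  271  187  188  188   -1   -1   -1 350
```

View pics/c1.png

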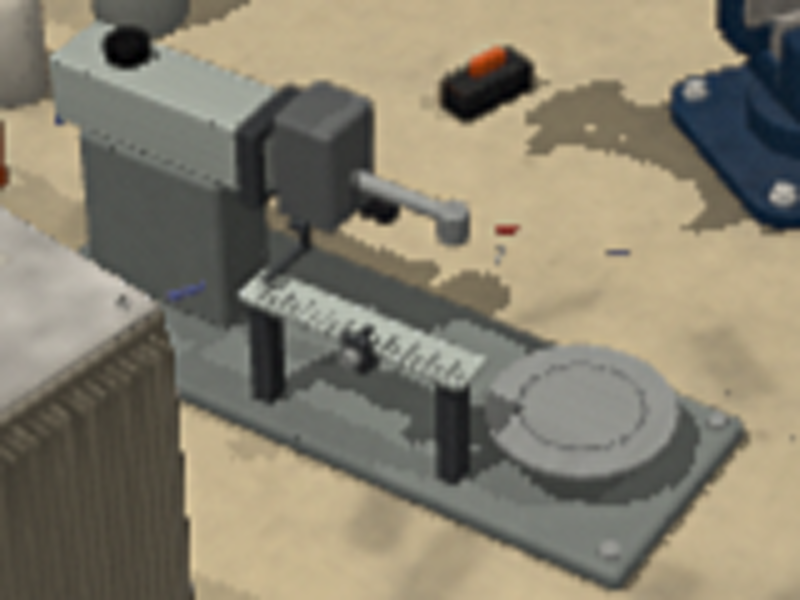

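The crop shows the pan centre at about (327,291). The pointer end is at (272/5+210, 283/5+210), the clip at about (282,279), the grip block top at about (274,229), and the near plate edge runs from (246,288) to (333,324).

```bash
python3 - <<'E'
from h import *
f=load('side0'); c=lambda u,v,z: onplane(f,210+(u-2)/5,210+(v-2)/5,z)
a=c(180,390,12);b=c(615,573,12);d=c(743,430,12)
yaw=np.arctan2(*(a-b)[1::-1]); print('near edge',a,b,'yaw',yaw,'end',d,np.linalg.norm(b-d),np.arctan2(*(b-d)[1::-1])-np.pi/2)
pan=c(584,408,36); print('pan',pan)
R=lambda t:np.array([[np.cos(t),-np.sin(t)],[np.sin(t),np.cos(t)]])
for n,p in dict(pointer=c(270,281,76),clip=c(362,338,72),railA=c(242,290,72),railB=c(470,385,72),gtopL=c(272,102,140),gtopT=c(320,82,140),gtopR=c(372,100,140),gtopN=c(325,122,140),feeler=c(454,238,98),tubeTopL=c(235,130,126)).items():
    print(n,np.round(p,1),'in stand',np.round(R(yaw).T@(p-pan)[:2]+[-105,0],1))
s=load('scene0'); print('spool?',depthpt(s,78,285),proj(s,[[422,330,62],[520,233,17]]))
X=cloud(f)
g=(abs(X[...,2]-17)<4)&(X[...,1]>150)&(X[...,1]<300)&(X[...,0]>440)&(X[...,0]<600);print('tape',np.nanmin(X[g],0),np.nanmax(X[g],0))
E
```

```text
near edge [643.28994013 113.57918019  12.        ] [434.59506724  86.85926816  12.        ] yaw 0.12734059338818646 end [441.83525856 -14.09175156  12.        ] 101.21031939216131 0.07159725223974456
pan [486.80610436  38.24582742  36.        ]
pointer [608.3  92.4  76. ] in stand [22.4 38.3]
clip [558.8  92.9  72. ] in stand [-26.7  45.1]
railA [616.7 100.3  72. ] in stand [31.8 45.1]
railB [507.1  88.2  72. ] in stand [-78.6  47. ]
gtopL [630.2  62.9 140. ] in stand [40.3  6.2]
gtopT [624.1  40.1 140. ] in stand [ 31.4 -15.6]
gtopR [599.4  36.4 140. ] in stand [  6.4 -16.1]
gtopN [604.4  59.9 140. ] in stand [14.4  6.5]
feeler [549.8  44.9  98. ] in stand [-41.7  -1.4]
tubeTopL [642.2  72.8 126. ] in stand [53.5 14.6]
spool? [507.41986719 588.40686987  25.89750565] [[184.58687241 282.94230243]
 [230.76365031 272.7980702 ]]
tape [441.7577256  192.09503356  13.01566696] [533.35328092 299.57974341  20.99518652]
```

```bash
python3 -m inch '[[0,0,0,0,-1,0,0],[0,0,0,0,-1,0,0],[0,0,0,0,-1,0,0],[0,0,0,0,-1,0,0],[0,0,0,0,-1,0,0],[0,0,0,0.5,-1,0,0],[0,0,0,1,-1,0,0],[0,0,0,1,-1,0,0]]' && python3 -m inch '[[0,0,0,1,0,0,0],[0,0,0,1,0,0,0],[0,0,0,1,0,0,0],[0,0,0,1,0,0,0],[0,0,0,1,0,0,0],[0,0,0,1,0,0,0],[0,0,0,1,0,0.5,0],[0,0,0,0.8,0,0.5,0]]' && python3 -m inch '[[0,0,0,1,0,0,0],[0,0,0,1,0,0,0],[0,0,0,1,-0.2,0,0],[0,0,0,0,0,0,0],[0,0,0,0,0,0,0],[0,0,0,0,0,0,0]]'; python3 -c "
from h import *
f=shot('wrist','w1');print(r.sense()['eef_pos'],r.sense()['tcp_rot'],f['cam_to_world'],proj(f,[[421,332,62],[421,332,36]]))"
```

```text
clock: 0.77
eef_pos: [423.5, 62.5, 253.0]
tcp_rot: [-3.141, 0.0, 1.569]
contact_force: [0.9, 0.0, -0.3]
opening: 0.997
grasp_force: 0.0
clock: 1.43
eef_pos: [425.2, 259.5, 228.4]
tcp_rot: [3.14, -0.001, 1.571]
contact_force: [0.6, -0.2, 0.3]
opening: 0.999
grasp_force: 0.0
clock: 1.93
eef_pos: [419.7, 331.9, 227.9]
tcp_rot: [-3.141, 0.001, 1.571]
contact_force: [0.2, -0.3, -0.3]
opening: 1.005
grasp_force: 0.0
[419.81030305 331.60500181 228.03239645] [-3.14108719e+00  7.66412917e-04  1.57073121e+00] [[ 9.99999715e-01 -7.23028986e-05  7.51487929e-04  4.20646262e+02]
 [ 1.77949488e-04 -9.44783018e-01 -3.27696532e-01  4.16882437e+02]
 [ 7.33686443e-04  3.27696572e-01 -9.44782736e-01  3.48640815e+02]
 [ 0.00000000e+00  0.00000000e+00  0.00000000e+00  1.00000000e+00]] [[320.16595362 214.01691618]
 [320.13269146 205.71952728]]
```

View pics/w1.png

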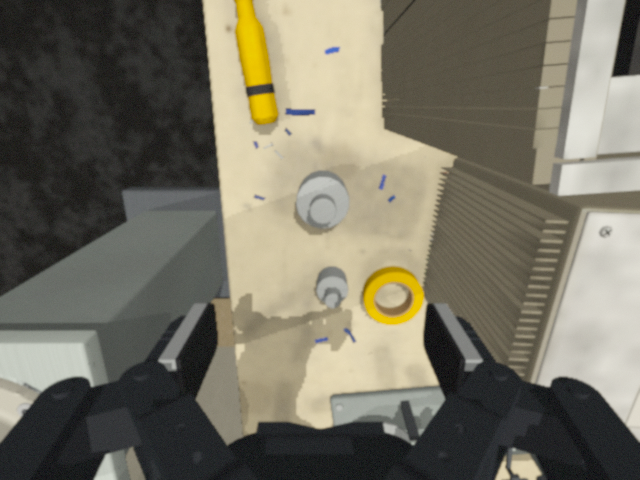

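The wrist view shows the big knob's top centred at about (322,210), the body around (322,201) and the small weight at (332,289). The tape is at (393,295), and there is room for the fingers on both sides.

```bash
python3 - <<'E'
from h import *
f=load('w1'); print(onplane(f,322,210,62)); X=cloud(f)
mm=np.zeros((480,640),bool); mm[160:240,285:360]=1
for z in (62,36):
    g=mm&(abs(X[...,2]-z)<3); print(z,cv2.minEnclosingCircle(X[g][:,:2].astype(np.float32)),g.sum(),X[g].mean(0))
print('zmax',np.nanmax(X[mm][:,2]), 'small',onplane(f,333,299,46),'bench',depthpt(f,270,260))
E
```

```text
[422.50272275 335.43114772  62.        ]
62 ((423.2649230957031, 335.06304931640625), 10.975813865661621) 540 [423.27224533 335.38199372  62.08336497]
36 ((423.3384094238281, 334.9814453125), 23.895803451538086) 1543 [423.36424344 338.1079838   36.47718111]
zmax 64.62677924437548 small [433.1634983  243.66305389  46.        ] bench [3.68661858e+02 2.63648097e+02 2.68319677e-01]
```

```bash
python3 -m inch '[[0,0,0,0.14,0.14,1,0],[0,0,0,0,0,1,0],[0,0,0,0,0,1,0],[0,0,0,0,0,1,0],[0,0,0,0,0,1,0],[0,0,0,0,0,1,0],[0,0,0,0,0,0.68,0],[0,0,0,0,0,0,0]]' && python3 -m inch '[[0,0,0,0,0,0,0.6],[0,0,0,0,0,0,0.8],[0,0,0,0,0,0,0.8],[0,0,0,0,0,0,0.8],[0,0,0,0,0,0,0.8],[0,0,0,0,0,0,0.8],[0,0,0,0,0,0,0.8],[0,0,0,0,0,0,0.8]]' 40
```

```text
clock: 2.65
eef_pos: [421.9, 333.4, 58.3]
tcp_rot: [-3.137, 0.004, 1.57]
contact_force: [-0.6, -0.5, 0.4]
opening: 0.995
grasp_force: 0.0
clock: 3.32
eef_pos: [423.6, 336.3, 62.1]
tcp_rot: [3.141, -0.001, 1.571]
contact_force: [-2.9, -0.6, 7.2]
opening: 0.24
grasp_force: 38.9
```

```bash
python3 -m inch '[[0,0,0,0,0,-0.2,0.8],[0,0,0,0,0,-0.4,0.8],[0,0,-0.03,0,0,-0.5,0.8],[0,0,-0.039,0,0,-0.5,0.8],[0,0,-0.039,0,0,-0.5,0.8],[0,0,-0.039,0,0,-0.5,0.8],[0,0,-0.039,0,0,-0.5,0.8],[0,0,-0.039,0,0,-0.4,0.8]]' && python3 -m inch '[[0,0,-0.039,0,0,0,0.8],[0,0,-0.039,0,0,0,0.8],[0,0,-0.039,0,0,0,0.8],[0,0,-0.039,0,0,0,0.8],[0,0,-0.039,0,0,0,0.8],[0,0,-0.039,0,0,0,0.8],[0,0,-0.039,0,0,0,0.8],[0,0,-0.039,0,0,0,0.8]]'
```

```text
clock: 3.98
eef_pos: [423.4, 335.9, 150.2]
tcp_rot: [3.141, 0.0, 2.284]
contact_force: [-0.1, -0.7, -5.6]
opening: 0.236
grasp_force: 39.9
clock: 4.65
eef_pos: [423.2, 335.8, 149.2]
tcp_rot: [-3.141, -0.0, -3.019]
contact_force: [-0.5, -0.5, -5.1]
opening: 0.24
grasp_force: 39.9
```

```bash
python3 -m inch '[[0,0,0,0,-0.5,-0.13,0.8],[0,0,0,0,-1,-0.13,0.8],[0,0,0,0,-1,-0.13,0.8],[0,0,0,0,-1,-0.13,0.8],[0,0,0,0,-1,-0.13,0.8],[0,0,0,0,-1,-0.13,0.8],[0,0,0,0,-1,-0.13,0.8],[0,0,0,0,-1,-0.13,0.8]]' && python3 -m inch '[[0,0,0,-0.6,-0.8,0,0.8],[0,0,0,0,0,0,0.8],[0,0,0,0,0,0,0.8],[0,0,0,0,0,0,0.8]]' && python3 -c "
from h import *
f=shot('wrist','w2');print(r.sense()['eef_pos'],r.sense()['tcp_rot'],r.sense()['qpos'],proj(f,[[487,38,36]]))"
```

```text
clock: 5.32
eef_pos: [444.7, 147.9, 175.4]
tcp_rot: [-3.141, -0.0, -3.029]
contact_force: [-0.3, -0.4, -4.1]
opening: 0.237
grasp_force: 40.1
clock: 5.65
eef_pos: [462.0, 131.3, 175.0]
tcp_rot: [3.142, -0.0, -3.028]
contact_force: [-0.3, 0.3, -4.7]
opening: 0.238
grasp_force: 40.3
[461.83395709 131.62752544 174.8501276 ] [ 3.14154243e+00 -6.76731181e-04 -3.02685345e+00] [ 2.74420355e-01  2.27927425e-01  2.01016725e+00  2.00007945e-04
  9.04158120e-01 -1.41123889e+00] [[194.52592901 239.91059572]]
```

View pics/w2.png

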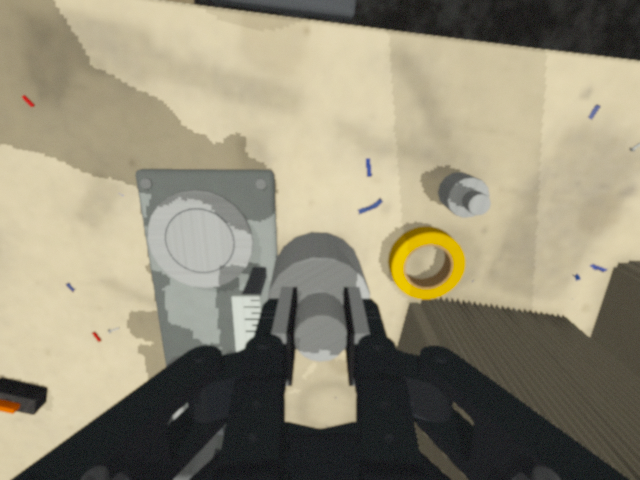

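The wrist view shows the engraved ring centred at about (200,240) and the plate's end edge from (137,171) to (273,171). The weight hangs upright in the fingers.

```bash
python3 - <<'E'
from h import *
f=load('w2'); X=cloud(f)
print('ring',onplane(f,200.5,240.5,36))
mm=np.zeros((480,640),bool); mm[165:330,120:275]=1
g=mm&(abs(X[...,2]-36)<3); g=g&(np.hypot(X[...,0]-487,X[...,1]-38)<50)
p=X[g]; print('pan',cv2.minEnclosingCircle(p[:,:2].astype(np.float32)),p.mean(0),len(p))
c=[onplane(f,*q,12) for q in ((139,171),(271.5,171.5),(276,235),(165,360))]
a,b,d,e=c
print(np.round(c,1),np.linalg.norm(a-b),'yaw end',np.arctan2(*(b-a)[1::-1])-np.pi/2,'side y+',np.arctan2(*(d-b)[1::-1]),'side y-',np.arctan2(*(e-a)[1::-1]))
# weight in hand tilt: foot/body points
g=(X[...,2]<130)&(X[...,2]>85)&(np.hypot(X[...,0]-462,X[...,1]-131)<40); q=X[g]; print(len(q),q.min(0),q.max(0))
E
```

```text
ring [486.96966741  42.52561532  36.        ]
pan ((487.25250244140625, 41.52457046508789), 40.18238830566406) [485.2686753   41.97805441  36.45260402] 7983
[[444.  -12.8  12. ]
 [432.6  90.   12. ]
 [484.9  97.4  12. ]
 [621.4   2.9  12. ]] 103.40424011441571 yaw end 0.11064038214430338 side y+ 0.1398975633597299 side y- 0.08818989812141058
784 [441.34724337 106.96920085 113.98214597] [460.03641255 153.13701076 129.99213877]
```

```bash
python3 -m inch '[[0,0,0,0,-0.7,0,0.8],[0,0,0,-0.2,-0.9,0,0.8],[0,0,0,-0.2,-0.9,0,0.8],[0,0,0,-0.19,-0.8,0,0.8],[0,0,0,0,-0.39,0.4,0.8],[0,0,0,0,0,0.8,0.8],[0,0,0,0,0,0.8,0.8],[0,0,0,0,0,0.2,0.8]]' && python3 -m inch '[[0,0,0,0,0,0,0.8],[0,0,0,0,0,0,0.8],[0,0,0,0,0,0,0.8]]'
```

```text
clock: 6.37
eef_pos: [485.3, 42.1, 116.9]
tcp_rot: [3.141, -0.005, -3.026]
contact_force: [-0.9, -0.3, -5.1]
opening: 0.237
grasp_force: 40.5
clock: 6.62
eef_pos: [488.3, 42.2, 120.6]
tcp_rot: [3.142, 0.001, -3.025]
contact_force: [0.6, -0.6, -4.8]
opening: 0.239
grasp_force: 40.5
```

```bash
python3 -m inch '[[0,0,0,0.05,-0.02,0.2,0.8],[0,0,0,0,0,0.2,0.8],[0,0,0,0,0,0.2,0.8],[0,0,0,0,0,0.15,0.8],[0,0,0,0,0,0.1,0.8],[0,0,0,0,0,0.06,0.8],[0,0,0,0,0,0.06,0.8],[0,0,0,0,0,0.06,0.8]]' && python3 -m inch '[[0,0,0,0,0,0.06,0.8],[0,0,0,0,0,0.06,0.8],[0,0,0,0,0,0.06,0.8],[0,0,0,0,0,0.06,0.8],[0,0,0,0,0,0,0.8],[0,0,0,0,0,0,0.8],[0,0,0,0,0,0,0.8],[0,0,0,0,0,0,0.8]]'
```

```text
clock: 7.28
eef_pos: [486.7, 41.0, 94.0]
tcp_rot: [-3.142, 0.0, -3.025]
contact_force: [-0.4, -0.6, -2.7]
opening: 0.237
grasp_force: 40.7
clock: 7.95
eef_pos: [486.7, 41.1, 88.1]
tcp_rot: [-3.142, 0.0, -3.025]
contact_force: [-1.0, -2.1, -0.4]
opening: 0.239
grasp_force: 40.9
```

```bash
python3 -m inch '[[0,0,0,0,0,0,0.73],[0,0,0,0,0,0,0.7],[0,0,0,0,0,0,0.6],[0,0,0,0,0,0,0.5],[0,0,0,0,0,0,0.5],[0,0,0,0,0,0,0.5],[0,0,0,0,0,0,0.5],[0,0,0,0,0,0,0.5]]' && python3 -m inch '[[0,0,0,0,0,-0.1,0.5],[0,0,0,0,0,-0.3,0.5],[0,0,0,0,0,-0.8,0.5],[0,0,0,0,0,-1,0.5],[0,0,0,0,0,-1,0.3],[0,0,0,0,0,-1,0],[0,0,0,0,0,0,0],[0,0,0,0,0,0,0]]' && python3 -c "
from h import *
f=shot('wrist','w3');print(r.sense()['eef_pos'],r.sense()['tcp_rot'],proj(f,[[487.1,41.6,88],[487.1,41.6,26]]))
X=cloud(f); mm=np.hypot(X[...,0]-487,X[...,1]-41)<60
for z,t in ((88,3),(62,3),(26,3)):
  g=mm&(abs(X[...,2]-z)<t); print(z,g.sum(),cv2.minEnclosingCircle(X[g][:,:2].astype(np.float32)),X[g].mean(0))
g=shot('side','s3'); cv2.imwrite('pics/s3c.png',cv2.resize(g['pixels'][210:330,210:370,::-1],None,fx=5,fy=5,interpolation=cv2.INTER_CUBIC))"
```

```text
clock: 8.62
eef_pos: [486.6, 41.1, 88.0]
tcp_rot: [3.142, -0.0, -3.025]
contact_force: [-0.3, -0.1, -0.2]
opening: 0.501
grasp_force: 0.0
clock: 9.28
eef_pos: [487.6, 41.2, 194.9]
tcp_rot: [-3.141, 0.004, -3.025]
contact_force: [-1.2, 0.3, -0.0]
opening: 0.996
grasp_force: 0.0
[486.74550938  41.08359623 193.63432614] [-3.14153576e+00  1.31658736e-03 -3.02537035e+00] [[320.2123284  235.38561597]
 [320.24162508 209.70132997]]
88 803 ((489.61077880859375, 40.54808044433594), 11.071778297424316) [489.00551189  40.43617316  88.34790529]
62 2120 ((489.7509460449219, 40.488914489746094), 23.912181854248047) [485.0626712   40.04168388  62.73728521]
26 3528 ((491.16644287109375, 48.986488342285156), 48.140357971191406) [474.69492619  42.88536482  26.48056684]
```

View pics/w3.png

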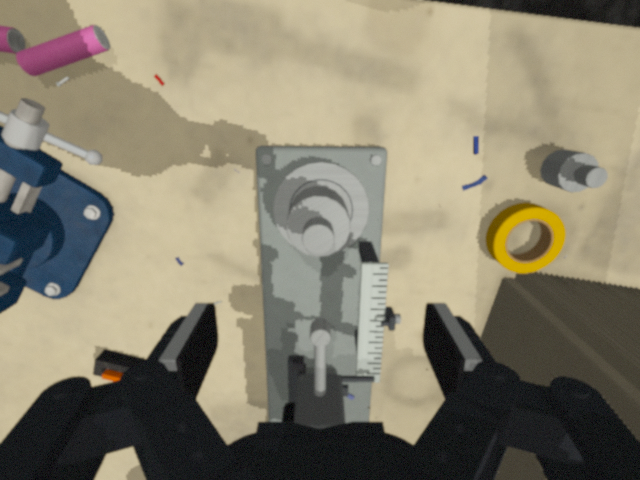

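The weight stands on the pan, with its knob top at (319,233). The clip is at about (388,319), the pointer end at about (376,378) and the feeler at (320,337). I'll measure the centring and look closer at the rail.

```bash
python3 - <<'E'
from h import *
f=load('w3')
cv2.imwrite('pics/w3c.png',cv2.resize(f['pixels'][250:400,260:420,::-1],None,fx=4,fy=4,interpolation=cv2.INTER_CUBIC))
cv2.imwrite('pics/w3d.png',cv2.resize(f['pixels'][140:270,250:390,::-1],None,fx=4,fy=4,interpolation=cv2.INTER_CUBIC))
a=cv2.imread('pics/w3c.png'); b=cv2.imread('pics/w3d.png')
a=cv2.resize(a,(400,375)); h=np.zeros((520,800,3),np.uint8); 
A=cv2.resize(f['pixels'][250:400,300:400,::-1],None,fx=3.46,fy=3.46,interpolation=cv2.INTER_CUBIC); B=cv2.resize(f['pixels'][140:270,260:380,::-1],None,fx=3.6,fy=3.6,interpolation=cv2.INTER_CUBIC)
h[:A.shape[0],:A.shape[1]]=A; h[:B.shape[0],360:360+B.shape[1]]=B; cv2.imwrite('pics/w3e.png',h); print(A.shape,B.shape)
X=cloud(f); mm=np.hypot(X[...,0]-487,X[...,1]-41)<44
g=mm&(abs(X[...,2]-26)<4)&(X[...,0]<490); p=X[g]
# robust outer edge circle fit: pts with high gradient boundary
from scipy.optimize import least_squares
m=g.astype(np.uint8); e=m-cv2.erode(m,np.ones((3,3))); q=X[e>0][:,:2]
for _ in range(3):
    s=least_squares(lambda c:np.hypot(q[:,0]-c[0],q[:,1]-c[1])-40,[487,41],loss='soft_l1',f_scale=.5).x
    d=abs(np.hypot(q[:,0]-s[0],q[:,1]-s[1])-40); q=q[d<max(1.5,np.percentile(d,60))]
print('pan',s,len(q),'z',np.median(p[:,2]))
E
```

```text
(519, 346, 3) (468, 432, 3)
pan [487.91599424  41.89962823] 209 z 26.52075731601863
```

View pics/w3e.png

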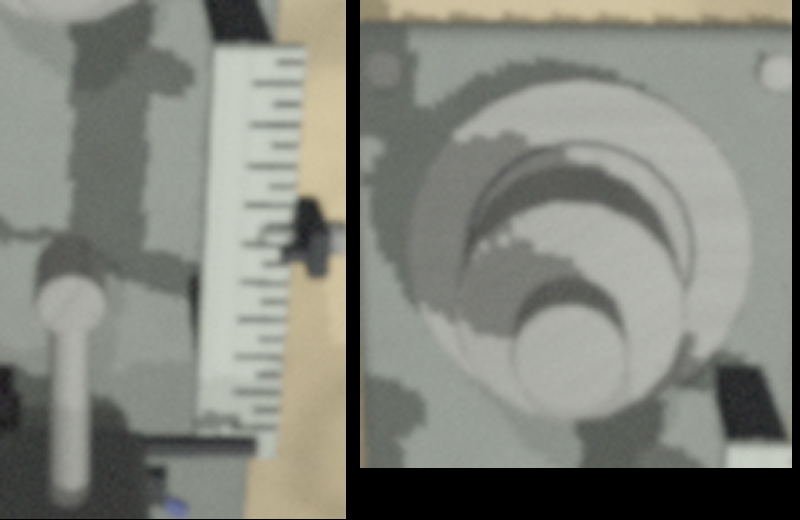

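In the crop the pointer end is at px (374,378.6), the clip tooth at about (380,321.5) and the feeler top at (321,338). The weight is about 2 mm off the pan centre, which is fine.

```bash
python3 - <<'E'
from h import *
f=load('w3'); t=0.112; R=np.array([[np.cos(t),-np.sin(t)],[np.sin(t),np.cos(t)]])
st=lambda p: np.round(R.T@(np.array(p)[:2]-[487.5,41.7])+[-105,0],1)
wd=lambda q: R@(np.array(q)-[-105,0])+[487.5,41.7]
P=onplane(f,373.7,378.6,76); C=onplane(f,380,321.5,76); print('pointer',P,st(P),'clip',C,st(C))
X=cloud(f)
for n,(u,v) in dict(feeler=(320.8,338),pt=(360,378),tooth=(381,322),saddle=(391,318),blk=(325,395)).items(): p=depthpt(f,u,v); print(n,np.round(p,1),st(p))
for nm in ('side0','s3','w3'):
    h=load(nm); Y=cloud(h); g=(abs(Y[...,2]-140)<3)&(abs(Y[...,0]-612)<35)&(abs(Y[...,1]-52)<35)
    q=Y[g][:,:2].astype(np.float32)
    if len(q)>10: s=np.array([st(a) for a in q]); print(nm,len(q),np.percentile(s,[2,50,98],axis=0).round(1).tolist())
    g=(Y[...,2]>90)&(Y[...,2]<136)&(abs(Y[...,0]-612)<40)&(abs(Y[...,1]-52)<35); s=np.array([[*st(a),a[2]] for a in Y[g]])
    if len(s)>10: print(' sides',len(s),np.percentile(s,[2,50,98],axis=0).round(1).tolist())
print(wd([20,0]))
E
```

```text
pointer [609.64342236  99.69185931  76.        ] [22.9 44. ] clip [555.86387198  95.68828729  76.        ] [-31.  46.]
feeler [549.2  49.2 113.4] [-42.9   0.6]
pt [607.4  87.7  79.5] [19.3 32.3]
tooth [554.2  95.6  79.3] [-32.7  46.2]
saddle [549.2 102.2  80.3] [-37.   53.2]
blk [597.   57.8 111.9] [5.6 3.8]
side0 142 [[4.3, -16.6], [18.0, 1.7], [32.3, 16.6]]
 sides 619 [[-11.7, -15.5, 92.5], [23.0, 12.8, 116.0], [59.9, 19.4, 134.3]]
s3 144 [[3.4, -16.8], [16.0, 2.0], [32.8, 16.4]]
 sides 629 [[-12.1, -16.6, 93.3], [23.5, 13.0, 116.3], [60.7, 19.2, 135.1]]
w3 77 [[3.7, -10.8], [5.2, 0.3], [6.3, 9.5]]
 sides 2779 [[-15.8, -23.6, 92.4], [5.2, -1.2, 116.0], [16.3, 18.6, 135.0]]
[611.7168192   55.67074902]
```

```bash
python3 -m inch '[[0,0,0,-0.5,0,0,0],[0,0,0,-1,0,0,0],[0,0,0,-1,0,0,0],[0,0,0,-1,0,0,0],[0,0,0,-0.9,0,0,0],[0,0,0,-0.5,-0.02,0,0],[0,0,0,-0.12,0,0,0],[0,0,0,0,0,0,0]]' && python3 -m inch '[[0,0,0,0,0,0,0],[0,0,0,0,0,0,0],[0,0,0,0,0,0,0]]' && python3 -c "
from h import *
f=shot('side','s4');s=r.sense();p=s['eef_pos'];y=s['tcp_rot'][2];d=np.array([611.3,55.1])-p[:2]
print(p,s['tcp_rot'],'dx',d@[np.cos(y),np.sin(y)]/25,'dy',d@[np.sin(y),-np.cos(y)]/25,'dz',(p[2]-123)/25)"
```

```text
clock: 10.05
eef_pos: [610.9, 55.1, 191.4]
tcp_rot: [3.142, -0.003, -3.025]
contact_force: [-0.8, -1.0, 0.3]
opening: 0.999
grasp_force: 0.0
clock: 10.3
eef_pos: [610.3, 55.1, 192.9]
tcp_rot: [3.142, -0.001, -3.025]
contact_force: [-0.1, 0.7, 0.3]
opening: 0.997
grasp_force: 0.0
[610.59329621  55.0772996  193.09703497] [ 3.14157165e+00 -3.48200435e-04 -3.02532933e+00] dx -0.028182645570774253 dy -0.002377263909980778 dz 2.80388139866394
```

```bash
python3 -m inch '[[0,0,0,-0.03,0,0.3,0],[0,0,0,0,0,0.5,0],[0,0,0,0,0,0.5,0],[0,0,0,0,0,0.5,0],[0,0,0,0,0,0.5,0],[0,0,0,0,0,0.3,0],[0,0,0,0,0,0.2,0],[0,0,0,0,0,0,0]]' && python3 -m inch '[[0,0,0,0,0,0,0.3],[0,0,0,0,0,0,0.4],[0,0,0,0,0,0,0.7],[0,0,0,0,0,0,0.8],[0,0,0,0,0,0,0.8],[0,0,0,0,0,0,0.8],[0,0,0,0,0,0,0.8],[0,0,0,0,0,0,0.8]]' 50
```

```text
clock: 11.02
eef_pos: [611.3, 55.2, 121.4]
tcp_rot: [3.142, -0.002, -3.025]
contact_force: [0.6, 1.0, 0.6]
opening: 1.0
grasp_force: 0.0
clock: 11.68
eef_pos: [612.9, 54.8, 124.3]
tcp_rot: [-3.141, 0.002, -3.025]
contact_force: [-0.6, -2.2, 6.2]
opening: 0.395
grasp_force: 50.4
```

```bash
python3 -m inch '[[0,0,0,0.1,0,0,0.8],[0,0,0,0.3,0,0,0.8],[0,0,0,0.3,0,0,0.8],[0,0,0,0.3,0,0,0.8],[0,0,0,0.3,0,0,0.8],[0,0,0,0.3,0,0,0.8],[0,0,0,0.2,0,0,0.8],[0,0,0,0,0,0,0.8]]' && python3 -m inch '[[0,0,0,0,0,0,0.8],[0,0,0,0,0,0,0.8],[0,0,0,0,0,0,0.8],[0,0,0,0,0,0,0.8]]' && python3 -c "
from h import *
f=shot('side','s5');w=shot('wrist','w5')
A=cv2.resize(f['pixels'][220:310,250:360,::-1],None,fx=3.6,fy=3.6,interpolation=cv2.INTER_CUBIC)
B=cv2.resize(w['pixels'][200:420,290:490,::-1],None,fx=2,fy=2,interpolation=cv2.INTER_CUBIC)
h=np.zeros((440,800,3),np.uint8);h[:A.shape[0],:A.shape[1]]=A;h[:440,400:800]=B;cv2.imwrite('pics/c5.png',h);print(r.sense()['eef_pos'])
t=.112;X=cloud(f)
q=[(X-[487.5,41.7,0])@[np.cos(t),np.sin(t),0]-105,(X-[487.5,41.7,0])@[-np.sin(t),np.cos(t),0]]
g=(abs(q[0]+20)<70)&(abs(q[1]-50)<9)&(X[...,2]>76)&(X[...,2]<90); print(np.c_[q[0][g],q[1][g],X[g][:,2]].round(1)[:40].tolist())"
```

```text
clock: 12.35
eef_pos: [567.9, 49.9, 124.3]
tcp_rot: [-3.141, 0.003, -3.025]
contact_force: [3.7, -0.5, 5.1]
opening: 0.401
grasp_force: 51.4
clock: 12.68
eef_pos: [568.8, 50.1, 124.3]
tcp_rot: [-3.141, 0.004, -3.025]
contact_force: [4.4, -1.2, 6.5]
opening: 0.398
grasp_force: 51.4
[568.78573499  50.05683948 124.30122149]
[[9.5, 47.8, 77.5], [11.5, 52.1, 77.0], [-3.2, 44.9, 78.4], [-28.0, 41.8, 87.2], [-8.8, 42.4, 76.5], [-12.1, 43.6, 76.2], [-14.1, 43.0, 76.7], [-23.8, 42.9, 81.0], [-26.1, 42.7, 81.9], [-17.7, 48.4, 76.9], [-31.6, 47.3, 82.4], [-31.9, 44.2, 80.3], [-28.8, 53.9, 83.3], [-31.2, 53.8, 84.3], [-32.5, 52.3, 83.8], [-34.0, 50.9, 83.5], [-33.0, 45.9, 79.4], [-24.7, 51.6, 77.2], [-29.8, 55.3, 82.2], [-31.9, 54.9, 82.7], [-34.4, 55.1, 84.0], [-34.4, 51.5, 81.5], [-35.8, 50.0, 81.0], [-28.1, 56.5, 79.6], [-29.7, 55.3, 79.4], [-33.5, 57.3, 82.7], [-35.2, 56.4, 82.8], [-37.1, 55.5, 83.0], [-38.4, 54.0, 82.5], [-33.0, 53.3, 76.9], [-36.4, 54.6, 79.4], [-38.3, 53.9, 79.8], [-29.4, 58.6, 76.5], [-34.1, 58.3, 78.5], [-36.6, 55.0, 77.1], [-38.6, 54.4, 77.6], [-64.8, 47.6, 76.8], [-67.8, 44.8, 76.1], [-71.4, 43.2, 76.7], [-75.9, 46.6, 76.0]]
```

View pics/c5.png

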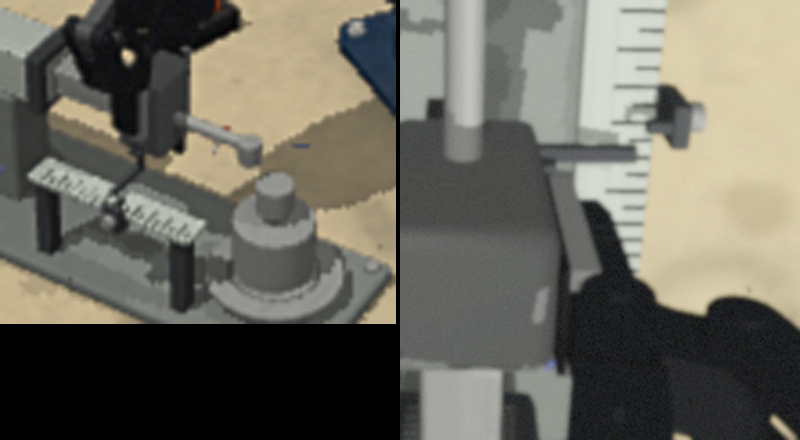

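The wrist crop shows the pointer end at about px (407,276.5) and the dark clip tooth at about (414,263), so roughly 5–8 mm remain. I'll measure both with the depth map.

```bash
python3 - <<'E'
from h import *
w=load('w5'); X=cloud(w); t=.112
x=(X-[487.5,41.7,0])@[np.cos(t),np.sin(t),0]-105; y=(X-[487.5,41.7,0])@[-np.sin(t),np.cos(t),0]
G=w['pixels'].mean(2)
for v in range(240,286,2): print(v,' '.join('%4d/%3d/%5.1f'%(G[v,u],X[v,u,2],x[v,u]) for u in (385,400,405,408,411,414,417,420,424,428,432)))
print('y at tooth',y[263,400:436:4].round(1))
im=cv2.resize(w['pixels'][235:290,380:450,::-1],None,fx=10,fy=10,interpolation=cv2.INTER_CUBIC); cv2.imwrite('pics/c5b.png',im)
E
```

```text
240  211/ 72/-41.5  214/ 71/-41.1  213/ 73/-42.0  212/ 71/-41.4  212/ 71/-41.3  211/ 71/-41.3  209/ 72/-41.6  193/  0/-14.4  193/  0/-14.1  198/  0/-14.0  200/  0/-14.1
242  211/ 72/-40.4  168/ 71/-40.1  165/ 71/-40.2  163/ 72/-40.4  170/ 72/-40.5  174/ 72/-40.4  169/ 73/-41.0  123/ 64/-37.7  123/ 65/-37.9  184/  0/-12.8  200/  1/-13.2
244  211/ 71/-39.1  172/ 72/-39.2  171/ 70/-38.7  169/ 72/-39.2  170/ 72/-39.3  170/ 71/-39.0  153/ 72/-39.3   61/ 66/-37.0   51/ 68/-37.7  124/ 68/-37.9  199/  0/-11.1Traceback (most recent call last):
  File "<stdin>", line 5, in <module>
  File "<stdin>", line 5, in <genexpr>
ValueError: cannot convert float NaN to integer
```

```bash
python3 - <<'E'
from h import *
w=load('w5'); X=cloud(w); t=.112
x=(X-[487.5,41.7,0])@[np.cos(t),np.sin(t),0]-105; y=(X-[487.5,41.7,0])@[-np.sin(t),np.cos(t),0]
G=w['pixels'].mean(2)
for v in range(244,284,2): print(v,' '.join('%3.0f/%2.0f/%5.1f'%(G[v,u],X[v,u,2],x[v,u]) for u in (385,400,405,408,411,414,417,420,424,428,432)))
print('y at tooth',y[263,400:436:4].round(1))
im=cv2.resize(w['pixels'][235:290,380:450,::-1],None,fx=10,fy=10,interpolation=cv2.INTER_CUBIC); cv2.imwrite('pics/c5b.png',im)
E
```

```text
244 211/72/-39.1 172/72/-39.2 172/71/-38.7 169/72/-39.2 171/72/-39.3 171/71/-39.0 153/72/-39.3  61/66/-37.0  51/68/-37.7 124/68/-37.9 199/-0/-11.1
246 211/73/-38.5 212/72/-38.2 211/72/-38.0 210/nan/  nan 210/73/-38.4 210/72/-38.3 181/72/-38.2  58/67/-36.0  47/71/-37.8  61/72/-38.1 189/ 1/ -9.9
248 211/73/-37.5 215/71/-36.4 212/72/-37.1 212/72/-37.1 212/71/-36.7 211/71/-36.8 167/72/-37.2  55/69/-35.7  44/73/-37.4  50/75/-38.1 148/74/-37.7
250 212/72/-35.8 215/73/-36.2 210/72/-35.8 201/73/-36.4 197/73/-36.1 196/72/-36.0 145/72/-35.8  50/69/-34.5  46/74/-36.6  51/77/-37.9  91/76/-37.5
252 212/73/-35.1 215/73/-35.1 185/72/-34.9 131/72/-34.9 122/73/-35.3 110/73/-35.2  89/73/-35.2  47/68/-33.1  43/75/-36.1  53/78/-37.5  57/79/-37.9
254 211/73/-34.0 215/72/-33.6 156/73/-34.0 140/71/-33.4 143/72/-33.5 135/72/-33.8 108/71/-33.5  41/68/-32.1  44/75/-35.2  72/81/-37.4  90/80/-37.2
256 212/73/-32.8 214/71/-32.2 159/72/-32.6 169/71/-32.1 166/72/-32.5 156/71/-32.2 124/72/-32.8  44/70/-31.7  41/76/-34.3  85/81/-36.5 101/81/-36.3
258 211/73/-31.7 207/74/-32.2 179/72/-31.6 205/73/-32.1 200/72/-31.6 1
[... 1198 characters left out ...]
.0 199/-0/ 13.0 185/ 0/ 12.7 142/80/-26.2 151/81/-26.6
276  98/80/-25.2  95/80/-24.9  96/80/-25.3 154/81/-25.7 204/72/-21.0 203/72/-21.3 199/ 0/ 14.5 200/ 0/ 14.5 199/-0/ 14.6 195/ 1/ 13.9 195/ 0/ 14.3
278  98/81/-24.3  95/80/-23.8  96/81/-24.6 117/79/-23.7 146/73/-20.4 163/73/-20.7 197/-1/ 16.5 199/ 1/ 15.9 200/ 1/ 15.8 199/ 0/ 16.1 197/ 2/ 15.4
280 122/80/-22.9 121/80/-22.8 123/80/-22.8 162/80/-22.8 187/73/-19.5 184/73/-19.1 199/ 0/ 17.7 199/-1/ 18.2 200/ 0/ 17.8 200/-0/ 18.1 197/-1/ 18.5
282 183/73/-18.2 190/72/-17.3 193/73/-18.1 202/72/-17.8 211/73/-17.9 201/72/-17.4 200/ 2/ 18.7 198/ 0/ 19.3 199/ 0/ 19.5 198/ 1/ 18.9 197/ 0/ 19.3
y at tooth [41.1 43.7 45.4 47.5 47.1 49.2 50.9 53.  55.2]
```

View pics/c5b.png

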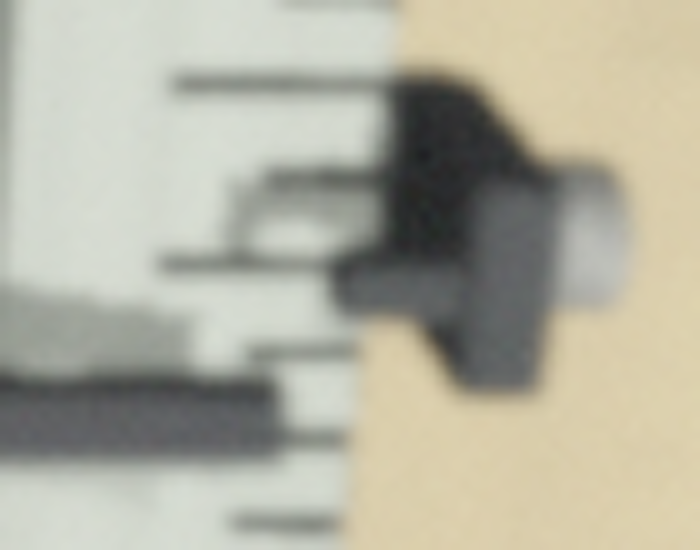

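The pointer stands at x ≈ -24.4 and the tooth at x ≈ -31.8 in the stand's frame, both at z = 80. That leaves about 7.5 mm to pull.

```bash
python3 -m inch '[[0,0,0,0.1,0,0,0.8],[0,0,0,0.1,0,0,0.8],[0,0,0,0.1,0,0,0.8],[0,0,0,0,0,0,0.8],[0,0,0,0,0,0,0.8],[0,0,0,0,0,0,0.8],[0,0,0,0,0,0,0.8],[0,0,0,0,0,0,0.8]]' && python3 -c "
from h import *
w=shot('wrist','w6');f=shot('side','s6');X=cloud(w);t=.112
A=cv2.resize(w['pixels'][235:295,370:450,::-1],None,fx=6,fy=6,interpolation=cv2.INTER_CUBIC)
B=cv2.resize(f['pixels'][235:335,280:360,::-1],None,fx=3.9,fy=3.9,interpolation=cv2.INTER_CUBIC)
h=np.zeros((400,800,3),np.uint8);h[:A.shape[0],:480]=A;h[:B.shape[0],485:485+B.shape[1]]=B;cv2.imwrite('pics/c6.png',h)
x=(X-[487.5,41.7,0])@[np.cos(t),np.sin(t),0]-105;y=(X-[487.5,41.7,0])@[-np.sin(t),np.cos(t),0]
g=(abs(X[...,2]-80)<1.6)
for n,a,b in (('pointer',37,43),('tooth',47,49.5),('saddle',52,56)):
  q=x[g&(y>a)&(y<b)&(abs(x+32)<14)]; print(n,len(q),np.percentile(q,[3,50,97]).round(1) if len(q) else '')
Y=cloud(f); m=np.hypot(Y[...,0]-488,Y[...,1]-41)<30; k=m&(abs(Y[...,2]-88)<3); print('knob',k.sum(),Y[k].mean(0)); print(r.sense())"
```

```text
clock: 13.45
eef_pos: [561.4, 49.2, 124.3]
tcp_rot: [-3.141, 0.004, -3.025]
contact_force: [4.4, 0.2, 5.7]
opening: 0.398
grasp_force: 51.6
pointer 106 [-34.2 -32.2 -29.8]
tooth 32 [-33.5 -32.2 -30.1]
saddle 181 [-37.9 -32.7 -26.6]
knob 72 [487.91866274  40.17519382  88.83201453]
{'clock': 13.55, 'qpos': array([ 8.48796667e-02,  4.13762652e-01,  1.87480167e+00, -1.87801744e-04,
        8.49136735e-01, -1.60213879e+00]), 'qvel': array([ 0.00240829,  0.00124976, -0.00090528,  0.00134621, -0.00160766,
       -0.00049873]), 'joint_efforts': array([  0.57991829, -53.22874188, -21.89592004,   0.56061124,
         1.20752994,  -0.13923895]), 'eef_pos': array([561.37308613,  49.2239641 , 124.29282849]), 'tcp_rot': array([-3.1413293 ,  0.00388524, -3.02524621]), 'contact_force': array([3.35351037, 0.58138911, 7.66554444]), 'wrist_torque': array([-0.65577984, -0.57564141, -0.13293234]), 'grasp_force': 51.600329875946045, 'opening': 0.4001117770724129}
```

View pics/c6.png

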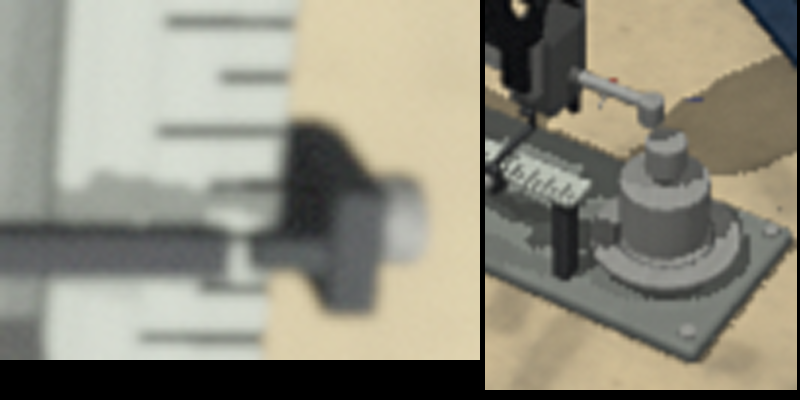

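The pointer is in line with the clip tooth: both sit at about row 250 of the crop, and both measure x = -32.2. The weight stands free under the feeler, and the grip is holding at 51 N. I'm handing in.

```bash
python3 -c "
from rig import r
print(r.sign_off())"
```

```text
the job is handed in; nothing more can be done
None
```

I handed the job in at about 13.6 s, and no verdict came back: by my last camera check the big weight stood upright and released about 2 mm from the pan's centre, and the squeezed gauge arm was held (about 51 N grip) with its pointer level with the index clip.

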